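Shut and clamp the dough container

ROBOT

A 6-joint arm with a two-finger parallel gripper is mounted at the origin on the work surface. World frame = base frame: x ahead of the robot, y to its left, z up, the work surface at z = 0. Lengths are in m, angles in rad, forces in N, time in s.
With the tool pointing down it reaches from about 0.25 to 0.8 m from the base axis. Payload 8.5 kg.
Tool frame: the origin (TCP) lies midway between the tips of the shut fingers; the grasp point (between the pads) lies 19 mm behind it; z points along the fingers, x is the direction in which the jaws open and shut, and the axes are right-handed (so a half turn about z gives the same grasp; the last joint's range is limited). The gripper opens to 85 mm and grips with 20 to 120 N. Pads are 22 mm wide; open, the fingers measure 114 mm over their backs; the gripper's body (76 mm by 85 mm) begins 54 mm behind the grasp point. The pads swing forward as they close: fully open they stand 13 mm farther back than shut.
Start: joints at [-1.231, 0.238, -0.013, 1.319, 0, 1.571], TCP at [0.175, -0.495, 0.231] pointing down, gripper open.
Joint ranges: [-2.66, 2.66], [-1.03, 1.9], [-1.14, 1.46], [-1.82, 2.27], [-1.45, 1.34], [-3.14, 3.14]. Speed limits (rad/s): [2.22, 2.22, 2.79, 3.14, 3.14, 3.14].

INTERFACE

Orientations are given as a rotation vector (axis times angle).
In Python, from station import ctrl gives the robot as it stands.
- The arm moves only by the shell command python3 -m inch 'ROWS'. ROWS is JSON, a list of rows, each an object of numbers: "grip": the finger opening in m, from 0 to 0.0854; "tx", "ty", "tz": the shift along the tool's x, y, z in m; "yaw": the turn about the tool's z in degrees. In form: [{"grip": .., "tx": .., "ty": .., "tz": .., "yaw": ..}, ...]. A call has 1 to 5 rows; each row is the pose to reach, as a shift and turn from the pose measured when the call began, along the tool's axes at that moment; what a row does not reach only later rows make up. A row lasts 1/8 s, in which the tool goes at most 62.5 mm and 10.7 degrees, less where a joint would pass 70% of its speed; a pose out of reach is approached as far as the arm can. A call with a gripper value outside its range is refused whole. The fingers move at their own pace and stop on an object; the grip force is fixed at half the most. Time passes only in rows, so rows that repeat a pose let the fingers close. It gives the time, the measured TCP pose, the force and the opening at its end, in the units of the state.
- ctrl.read_state(): the state, without advancing time (a new reading comes with each control period).
- ctrl.capture(name): name is "scene" or "top"; returns (picture, depth): 384x512x3 uint8, red, green, blue; 384x512 float32, m along the optical axis (not along the pixel's ray), 0 where there is no reading.
- ctrl.camera_info(name): a dict with "K" (3x3 intrinsics, pixels), "R" (3x3) and "t" (3): a world point X has camera coordinates R X + t. Camera axes: x right, y down, z forward; pixel columns grow to the right and rows downward; lengths in m; the calibration is good to about 2 mm. A picture is of the moment at which its call begins. camera_info takes no time and is no camera call.
- ctrl.hand_in(): hands the job in, once; it reports no verdict.
Trained networks look in the newest picture that a camera, given by its name, has taken for a name from the list of things; names that differ only in an ending like _2 or _b are one class to them, and where a whole thing is asked for, a point or a joint stands for the part that bears it (a point fixed in the world has none). Each returns a list of dicts, best first, with "score" (0 to 1); they miss things now and then, are a little off and sometimes report something else, mostly with a low value. They report only what shows in the picture. A call takes as long as a camera call.
- ctrl.outline_of(target, camera): "pixels" (384x512 bool, what is visible of it) and "location" ([column, row] in pixels, amid what is visible of it).
The state is a dict: "clock": time; "qpos": joint angles; "joint_vel": joint speeds; "tau": joint torques, N m; "position": TCP position; "eef_rot": TCP orientation; "ft_force": force on the tool from outside, world axes, zero at the start; "torque": the same for the moment, N m; "finger_gap": opening from 0.0 (shut) to 1.0 (fully open).
Only numpy, scipy, OpenCV 4.12 (cv2) and the standard library are available. Lean on these libraries where they do the work, as an engineer would, in place of code of your own. Each camera call takes 0.05 s, during which the arm holds its last target.

TASK

Close up the dough rising container using only your fingertips: first gently push its lid down, without slamming it, until it is fully shut, then flip the levers of both toggle clamps on its near side over towards the lid, in either order, so that each snaps into its clamped position. Do not lift the lid any further, and do not lift or shift any of the loose things standing around it.

Things in the scene. Friction and masses are not known exactly. Their poses are not given: they have to be found in the camera images.
- box: grey plastic dough rising container, 200 (x) by 260 (y) by 110 mm high, screwed to the shelf, immovable. Origin: centre of its underside; x points from the near wall (with the two clamps) to the far wall (with the lid hinge), y left along the near wall, z up. The clamp brackets stand out 52 mm from the near wall
- lid (a joint): white plastic lid, 208 x 268 x 8 mm, hinged on the far wall's top about the container's y at (100, 0, 110) mm in the container's frame. 0 rad = shut on the rim (its top 118 mm above the shelf); grows as the near edge rises; starts at 0.4 to 0.75. Stiff hinge: it stays where it is left and goes down under 1 to 3 N
- lid_mid (a point): point on the lid's top face, on its middle line, 120 mm from the hinge axis and 84 mm from its near edge; with the lid shut it is at (-20, 0, 118) mm in the container's frame
- clamp_left (a joint): lever of the left toggle clamp, turning about the container's y at (-135, +80, 132) mm in its frame. 0 rad = open: leans 0.6 rad from upright to -x, away from the lid, its 48 mm hold-down arm up; 1.2 = clamped: leans 0.6 to +x, over the lid, arm down on it. A spring drives it to the nearer end; about 2 N at the grip starts it, past upright (0.6) it snaps over. Starts open
- clamp_left_tip (a point): centre of the top end of the left clamp's lever, 90 mm from its turning axis; the upper 52 mm of the lever is a round black grip of 18 mm diameter. 206 mm above the shelf at either end of the throw, 222 mm when upright
- clamp_right (a joint): lever of the right toggle clamp, turning about the container's y at (-135, -80, 132) mm in its frame. 0 rad = open: leans 0.6 rad from upright to -x, away from the lid, its 48 mm hold-down arm up; 1.2 = clamped: leans 0.6 to +x, over the lid, arm down on it. A spring drives it to the nearer end; about 2 N at the grip starts it, past upright (0.6) it snaps over. Starts open
- clamp_right_tip (a point): centre of the top end of the right clamp's lever, 90 mm from its turning axis; the upper 52 mm of the lever is a round black grip of 18 mm diameter. 206 mm above the shelf at either end of the throw, 222 mm when upright
- jar_large: large closed glass jar with steel cap, 90 mm across, 150 mm high, standing loose to the left of the container. Origin: centre of its underside
- jar_small: smaller closed glass jar with steel cap, 70 mm across, 100 mm high, standing loose to the right of the container. Origin: centre of its underside
- thermometer: steel stick thermometer lying loose across the front of the container, about 175 mm long and 12 mm high. Origin: on its underside
- stone: terracotta warming stone, 80 x 80 x 24 mm, loose, in front and to the left. Origin: centre of its underside
- scraper: flat bamboo scraper, 145 x 90 x 9 mm, lying loose, in front and to the right. Origin: on its underside
- cup: small open steel measuring cup, 70 mm across, 55 mm high, standing loose at the left near corner of the container. Origin: centre of its underside

How it is judged:
On the way, in this order (a step that is already met when the one before it is completed fails the run):
1. the lid is shut, both clamps still open (value of joint lid below 0.05 rad and value of joint each of clamp_left, clamp_right below 0.5 rad), for 0.2 s.
2. both clamp levers have snapped over with the lid shut (value of joint lid below 0.05 rad and value of joint each of clamp_left, clamp_right above 1.1 rad), for 0.2 s.
At the end, for the whole second after the job is handed in: The lid is within 0.05 rad of shut, both clamp levers are past 1.1 of 1.2 rad and at rest, and every loose thing is within 30 mm of where it stood (all of step 2 and velocity of joint each of clamp_left, clamp_right below 0.1 rad/s and distance of each of jar_large, jar_small, thermometer, stone, scraper, cup from where it was at the start of the episode below 0.03 m); the robot touches nothing.
It fails at once if a clamp is thrown while the lid is still ajar (over 0.1 rad) (value of joint lid above 0.1 rad and value of joint any of clamp_left, clamp_right above 0.6 rad).
It fails at once if the lid is lifted beyond 0.85 rad (it starts at 0.75 at most) (value of joint lid above 0.85 rad).
It fails at once if the container, lid or clamps are pushed with more than 80 N (contact force between the fingers and box above 80 N).
It fails at once if the lid is slammed (swings shut faster than 2.5 rad/s) (velocity of joint lid below -2.5 rad/s).
It fails at once if a loose thing is lifted, carried or shifted by more than 30 mm, or tipped by more than 0.35 rad (distance of any of jar_large, jar_small, thermometer, stone, scraper, cup from where it was at the start of the episode above 0.03 m or angle between any of jar_large, jar_small, thermometer, stone, scraper, cup's own z axis and vertical above 0.35 rad).
It also fails if it takes over 48 s, if anything falls off the work surface, if the arm or the gripper's body presses on something with over 40 N, if the wrist force passes 120 N, or if a joint passes its speed limit or range.

## Working session

There is one attempt and no reset: what is moved stays moved. The work goes in short steps, Python scripts to look and compute and a shell command to move; the robot and the scene stay as the last step left them, time stands still between calls to the robot, and variables do not carry over. Pictures are saved under pics/ and viewed, and the job is handed in when it is done.

```bash
ls; mkdir -p pics
cat > h.py <<'E'
import numpy as np, cv2
from station import ctrl
def cap(c,name=None):
    p,d=ctrl.capture(c)
    if name: cv2.imwrite('pics/'+name,p[:,:,::-1])
    return p,d
def world(c,d,mask=None):
    i=ctrl.camera_info(c);K=np.array(i['K']);R=np.array(i['R']);t=np.array(i['t'])
    v,u=np.nonzero((d>0) if mask is None else (mask&(d>0)))
    z=d[v,u];P=np.stack([(u-K[0,2])/K[0,0]*z,(v-K[1,2])/K[1,1]*z,z],1)
    return (P-t)@R,u,v
E
python3 - <<'E'
from h import *
for c in('scene','top'):
    p,d=cap(c,c+'0.png');np.save(c+'_d.npy',d)
    i=ctrl.camera_info(c);print(c,-np.array(i['R']).T@np.array(i['t']))
    for n in('box','lid','clamp_left','clamp_right','jar_large','jar_small','cup'):
        for o in ctrl.outline_of(n,c)[:2]:
            P,u,v=world(c,d,o['pixels']); print(n,round(o['score'],2),o['location'],o['pixels'].sum(),np.round(np.median(P,0),3),np.round(P.min(0),3),np.round(P.max(0),3))
            np.save(f'{c}_{n}.npy',o['pixels']) if o is not None else 0
print(ctrl.read_state())
E
```

```text
pics
scene [ 0.66344932 -0.49429748  0.68957904]
box 0.75 [259.7, 195.5] 12865 [0.621 0.051 0.109] [ 0.374 -0.083 -0.004] [0.794 0.368 0.24 ]
lid 0.74 [275.8, 165.2] 5137 [0.651 0.065 0.184] [ 0.506 -0.056 -0.   ] [0.772 0.416 0.24 ]
clamp_left 0.65 [193.0, 147.5] 275 [0.465 0.119 0.177] [0.433 0.105 0.   ] [0.514 0.341 0.21 ]
clamp_right 0.82 [197.5, 198.2] 371 [ 0.509 -0.034  0.178] [ 0.474 -0.047  0.006] [0.559 0.126 0.21 ]
jar_large 0.67 [267.4, 116.5] 458 [0.617 0.297 0.149] [ 0.542  0.214 -0.002] [0.651 0.566 0.194]
jar_large 0.45 [193.5, 225.6] 149 [0.465 0.022 0.012] [ 0.436  0.009 -0.001] [0.493 0.035 0.015]
jar_small 0.58 [292.2, 269.5] 1503 [ 0.707 -0.108  0.078] [ 0.674 -0.124 -0.003] [ 0.75  -0.012  0.103]
cup 0.72 [214.9, 148.7] 175 [0.478 0.275 0.04 ] [0.448 0.13  0.005] [0.513 0.286 0.159]
top [0.41618202 0.01837301 0.98857257]
box 0.97 [235.6, 194.2] 9849 [0.61  0.087 0.152] [ 0.432 -0.073 -0.004] [0.808 0.259 0.241]
lid 0.69 [230.4, 181.1] 6088 [0.645 0.094 0.185] [ 0.538 -0.079 -0.004] [0.789 0.247 0.241]
clamp_left 0.82 [208.9, 249.4] 270 [0.475 0.124 0.177] [0.43
[... 608 characters left out ...]
86] [0.522 0.153 0.21 ]
{'clock': 0.8, 'qpos': array([-1.23098015e+00,  2.38166660e-01, -1.35130910e-02,  1.31922284e+00,
       -2.19465211e-05,  1.57076858e+00]), 'joint_vel': array([-9.03580100e-04,  1.36621851e-04,  5.57309176e-04, -3.69129423e-04,
        1.06773715e-03, -7.92720980e-05]), 'tau': array([-2.50599396e-04, -5.38515580e+01,  3.46677947e+01,  2.57596490e-03,
       -3.42487340e-06, -8.16180318e-06]), 'position': array([ 0.17496264, -0.49492192,  0.23128862]), 'eef_rot': array([-2.56507056e+00,  1.81376528e+00,  1.56192664e-04]), 'ft_force': array([-0.10025873, -0.43495914,  0.27212585]), 'torque': array([0.02495374, 0.00459682, 0.00865674]), 'finger_gap': 0.9986876424764936}
```

View pics/scene0.png

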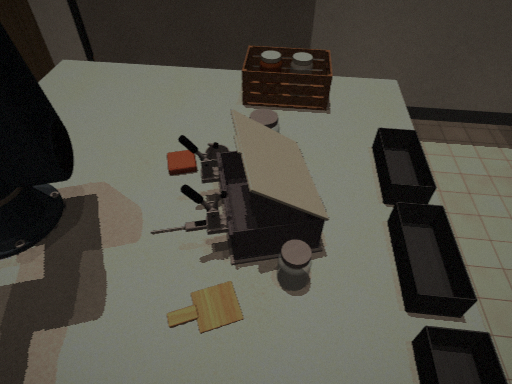

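View pics/top0.png

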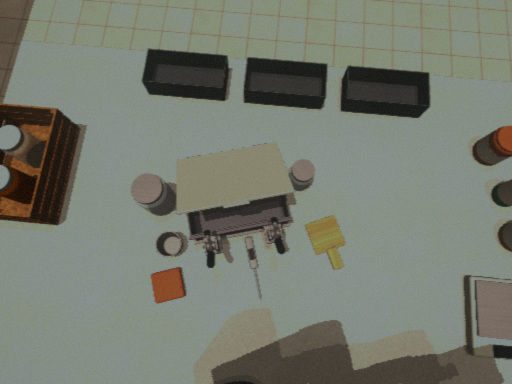

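Run:
```python
from h import *
from scipy.optimize import least_squares
from scipy.spatial.transform import Rotation as Ro
# lid plane
Q=[]
for c in('scene','top'):
    d=np.load(c+'_d.npy');m=np.load(c+'_lid.npy');m=cv2.erode(m.astype(np.uint8),np.ones((5,5)))>0
    P,u,v=world(c,d,m);Q.append(P)
    for i in range(3):
        cen=np.median(P,0) if i==0 else P[k].mean(0)
        X=P if i==0 else P[k]
        n=np.linalg.svd(X-X.mean(0),full_matrices=False)[2][2];n*=np.sign(n[2]); r=(P-X.mean(0))@n;k=abs(r)<.006
    print(c,'n',n,'tilt',np.arccos(n[2]),'yaw',np.arctan2(-n[1],-n[0]),k.mean(),P[k].mean(0))
    # grips
for s in('clamp_left','clamp_right'):
  for c in('scene','top'):
    d=np.load(c+'_d.npy');P,u,v=world(c,d,np.load(f'{c}_{s}.npy'))
    h=P[(P[:,2]>.16)];t=P[P[:,2]>.195]
    print(s,c,len(h),np.median(h,0),np.median(t,0),len(t),t.max(0))
print(Ro.from_rotvec(ctrl.read_state()['eef_rot']).as_matrix().round(3))
```

```text
scene n [0.55827336 0.16573595 0.81293447] tilt 0.6216228200934646 yaw -2.853007675540611 1.0 [0.65284675 0.07098244 0.18269103]
top n [0.55712939 0.16567928 0.81373043] tilt 0.6202547128609145 yaw -2.852541027792029 1.0 [0.64758682 0.09474989 0.18301099]
clamp_left scene 198 [0.4558072  0.11489674 0.18215575] [0.44271713 0.11139238 0.20306904] 58 [0.45179112 0.12004002 0.21009353]
clamp_left top 4189 [0.62067611 0.0861911  0.20367127] [0.60046382 0.08006547 0.21852791] 2562 [0.66707685 0.21491065 0.2410778 ]
clamp_right scene 277 [ 0.50053568 -0.0380695   0.18496253] [ 0.48709996 -0.04134758  0.20344043] 89 [ 0.49687832 -0.03060163  0.20955904]
clamp_right top 4184 [0.62089992 0.08594289 0.20351999] [0.60060616 0.07998659 0.21843917] 2552 [0.66707685 0.21491065 0.2410778 ]
[[ 0.333 -0.943 -0.   ]
 [-0.943 -0.333  0.   ]
 [-0.     0.    -1.   ]]
```

The pictures show the lid ajar (tilt 0.62 rad, about (235,180) in top), both levers leaning towards the robot (grips at about (210,257) and (279,245) in top), and clear space above. Both views agree on the yaw, 0.288 rad. The finger spacing of the tips is 159 mm, against 160 mm nominal. Next I raise the tool, shut the fingers and turn the tool x axis to the container's x.

```bash
python3 -m inch '[{"grip":0,"tz":-0.06,"yaw":-10},{"grip":0,"tz":-0.07,"yaw":-20},{"grip":0,"tz":-0.07,"yaw":-30},{"grip":0,"tz":-0.07,"yaw":-40},{"grip":0,"tz":-0.07,"yaw":-50}]'; python3 -m inch '[{"grip":0,"yaw":-10},{"grip":0,"yaw":-20},{"grip":0,"yaw":-30},{"grip":0,"yaw":-37},{"grip":0,"yaw":-37}]'
cat >> h.py <<'E'
from scipy.spatial.transform import Rotation as Ro
ex=np.array([.9587,.2845,0]);ey=np.array([-.2845,.9587,0])
C=.637*ex-.0987*ey
def go(x,y,z):
    s=ctrl.read_state();R=Ro.from_rotvec(s['eef_rot']).as_matrix();T=C+x*ex+y*ey+np.array([0,0,z])
    p=s['position']-C
    print('now box',(p@ex).round(4),(p@ey).round(4),p[2].round(4),'need t',(R.T@(T-s['position'])).round(4),'yawerr deg',np.degrees(np.arctan2(R[1,0],R[0,0])-.2885).round(2),'q',s['qpos'].round(2),'F',s['ft_force'].round(1),s['clock'])
E
python3 -c "
from h import *
go(-.02,0,.30)"
```

```text
now box -0.6101 -0.4256 0.2313 need t [-0.3947 -0.6112 -0.0687] yawerr deg -87.06 q [-1.23  0.24 -0.01  1.32 -0.    1.57] F [-0.1 -0.4  0.3] 0.8invalid input at $[0]: expected keys grip, tx, ty, tz, yaw
invalid input at $[0]: expected keys grip, tx, ty, tz, yaw
```

All keys are required in each row.

```bash
python3 -m inch '[{"grip":0,"tx":0,"ty":0,"tz":-0.06,"yaw":-10},{"grip":0,"tx":0,"ty":0,"tz":-0.07,"yaw":-20},{"grip":0,"tx":0,"ty":0,"tz":-0.07,"yaw":-30},{"grip":0,"tx":0,"ty":0,"tz":-0.07,"yaw":-40},{"grip":0,"tx":0,"ty":0,"tz":-0.07,"yaw":-50}]'; python3 -m inch '[{"grip":0,"tx":0,"ty":0,"tz":0,"yaw":-10},{"grip":0,"tx":0,"ty":0,"tz":0,"yaw":-20},{"grip":0,"tx":0,"ty":0,"tz":0,"yaw":-30},{"grip":0,"tx":0,"ty":0,"tz":0,"yaw":-37},{"grip":0,"tx":0,"ty":0,"tz":0,"yaw":-37}]'
python3 -c "
from h import *
go(-.02,0,.30)"
```

```text
clock: 1.42
position: [0.175, -0.495, 0.3013]
eef_rot: [-3.093, 0.551, -0.0]
ft_force: [0.1, 0.2, -0.5]
finger_gap: -0.0
clock: 2.05
position: [0.175, -0.4949, 0.3013]
eef_rot: [3.108, 0.458, 0.0]
ft_force: [0.7, -0.3, -0.4]
finger_gap: -0.004
now box -0.6101 -0.4256 0.3013 need t [ 0.5917 -0.4233  0.0013] yawerr deg 0.22 q [-1.23  0.23  0.15  1.49  0.    0.05] F [ 0.7 -0.3 -0.4] 2.05
```

```bash
python3 -m inch '[{"grip":0,"tx":0.05,"ty":-0.035,"tz":0,"yaw":0},{"grip":0,"tx":0.1,"ty":-0.07,"tz":0,"yaw":0},{"grip":0,"tx":0.15,"ty":-0.107,"tz":0,"yaw":0},{"grip":0,"tx":0.2,"ty":-0.143,"tz":0,"yaw":0},{"grip":0,"tx":0.25,"ty":-0.179,"tz":0,"yaw":0}]'; python3 -m inch '[{"grip":0,"tx":0.05,"ty":-0.035,"tz":0,"yaw":0},{"grip":0,"tx":0.1,"ty":-0.07,"tz":0,"yaw":0},{"grip":0,"tx":0.15,"ty":-0.107,"tz":0,"yaw":0},{"grip":0,"tx":0.2,"ty":-0.143,"tz":0,"yaw":0},{"grip":0,"tx":0.25,"ty":-0.179,"tz":0,"yaw":0}]'
python3 -c "
from h import *
go(-.02,0,.30)"
```

```text
clock: 2.68
position: [0.3637, -0.2499, 0.3016]
eef_rot: [3.108, 0.452, 0.001]
ft_force: [1.0, -0.9, 0.1]
finger_gap: -0.002
clock: 3.3
position: [0.5535, -0.0052, 0.3018]
eef_rot: [3.109, 0.447, 0.002]
ft_force: [1.1, -1.7, 0.5]
finger_gap: 0.002
now box -0.1079 -0.0637 0.3018 need t [ 0.0877 -0.064   0.0018] yawerr deg -0.18 q [-0.01  0.28  0.22  1.51 -0.    1.28] F [ 1.1 -1.7  0.5] 3.3
```

```bash
python3 -m inch '[{"grip":0,"tx":0.044,"ty":-0.032,"tz":0,"yaw":0},{"grip":0,"tx":0.088,"ty":-0.064,"tz":0,"yaw":0},{"grip":0,"tx":0.088,"ty":-0.064,"tz":0.0,"yaw":0},{"grip":0,"tx":0.088,"ty":-0.064,"tz":0.03,"yaw":0},{"grip":0,"tx":0.088,"ty":-0.064,"tz":0.06,"yaw":0}]'; python3 -m inch '[{"grip":0,"tx":0,"ty":0,"tz":0.015,"yaw":0},{"grip":0,"tx":0,"ty":0,"tz":0.03,"yaw":0},{"grip":0,"tx":0,"ty":0,"tz":0.04,"yaw":0},{"grip":0,"tx":0,"ty":0,"tz":0.05,"yaw":0},{"grip":0,"tx":0,"ty":0,"tz":0.06,"yaw":0}]'
python3 -c "
from h import *
go(-.02,0,.118);cap('scene','s1.png')"
```

```text
clock: 3.92
position: [0.6198, 0.0804, 0.2413]
eef_rot: [3.109, 0.442, 0.003]
ft_force: [-0.3, 0.4, 0.2]
finger_gap: -0.001
clock: 4.55
position: [0.62, 0.0803, 0.1812]
eef_rot: [3.109, 0.442, 0.004]
ft_force: [-0.1, 1.0, 1.7]
finger_gap: 0.001
now box -0.0197 -0.0007 0.1812 need t [-0.0004 -0.0008  0.0632] yawerr deg -0.36 q [ 0.13  0.43  0.14  1.28 -0.    1.42] F [-0.1  1.   1.7] 4.55
```

View pics/s1.png

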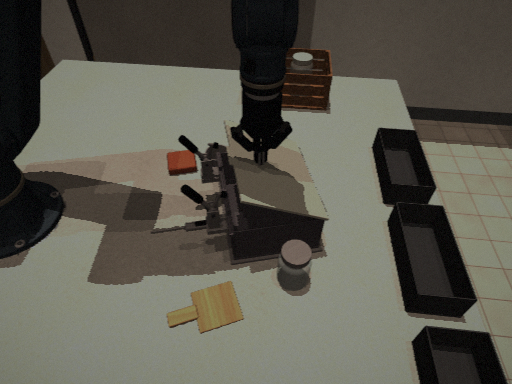

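The fingertips are on the lid at about (262,160), and it is going down under light force. I'll keep lowering.

```bash
python3 -m inch '[{"grip":0,"tx":0,"ty":0,"tz":0.012,"yaw":0},{"grip":0,"tx":0,"ty":0,"tz":0.024,"yaw":0},{"grip":0,"tx":0,"ty":0,"tz":0.036,"yaw":0},{"grip":0,"tx":0,"ty":0,"tz":0.046,"yaw":0},{"grip":0,"tx":0,"ty":0,"tz":0.055,"yaw":0}]'; python3 -m inch '[{"grip":0,"tx":0,"ty":0,"tz":0.002,"yaw":0},{"grip":0,"tx":0,"ty":0,"tz":0.004,"yaw":0},{"grip":0,"tx":0,"ty":0,"tz":0.006,"yaw":0},{"grip":0,"tx":0,"ty":0,"tz":0.007,"yaw":0}]'
python3 -c "
from h import *
go(-.02,0,.118)"
```

```text
clock: 5.22
position: [0.6194, 0.0802, 0.1239]
eef_rot: [3.109, 0.442, 0.0]
ft_force: [-1.1, 0.4, 1.2]
finger_gap: -0.001
clock: 5.72
position: [0.6196, 0.0802, 0.118]
eef_rot: [3.109, 0.442, 0.002]
ft_force: [-5.4, 0.0, 14.8]
finger_gap: -0.001
now box -0.0202 -0.0007 0.118 need t [ 0.0002 -0.0007  0.    ] yawerr deg -0.35 q [ 0.13  0.46  0.03  1.13 -0.    1.42] F [-5.4  0.  14.8] 5.725
```

Force rises to 15 N at exactly 118 mm, so the lid is on the rim. I'll rise clear and check the lid angle.

```bash
python3 -m inch '[{"grip":0,"tx":0,"ty":0,"tz":0,"yaw":0},{"grip":0,"tx":0,"ty":0,"tz":-0.03,"yaw":0},{"grip":0,"tx":0,"ty":0,"tz":-0.07,"yaw":0},{"grip":0,"tx":0,"ty":0,"tz":-0.12,"yaw":0},{"grip":0,"tx":0,"ty":0,"tz":-0.16,"yaw":0}]'
cat > chk.py <<'E'
from h import *
import sys
for c in('scene','top'):
    p,d=cap(c,sys.argv[1]+c+'.png')
    P,u,v=world(c,d)
    b=P-C;x=b@ex;y=b@ey;z=b[:,2]
    k=(x<.09)&(x>-.09)&(abs(y)<.12)&(z>.105)&(z<.135)
    if k.sum()>200:
        A=np.c_[x[k],y[k],np.ones(k.sum())];f=np.linalg.lstsq(A,z[k],rcond=None)[0]
        print(c,'lid angle',-f[0],f,'med z',np.median(z[k]),k.sum())
    for s in(1,-1):
        k=(abs(y-s*.08)<.02)&(x>-.25)&(x<-.03)&(z>.16)&(z<.23)
        k2=k&(z>.195)
        print(c,s,'grip med',np.round([np.median(x[k]),np.median(y[k]),z[k].max()],3),'top',np.round([np.median(x[k2]),np.median(y[k2]),x[k].min(),x[k].max()],3),k2.sum())
go(-.24,.08,.185)
E
python3 chk.py a
```

```text
clock: 6.35
position: [0.6196, 0.0805, 0.2801]
eef_rot: [3.109, 0.442, 0.005]
ft_force: [1.1, -0.3, -0.3]
finger_gap: 0.0
scene lid angle 0.0009339761439128883 [-9.33976144e-04 -6.30031893e-05  1.17659007e-01] med z 0.11765627376333786 5666
scene 1 grip med [-0.167  0.079  0.21 ] top [-0.182  0.079 -0.192 -0.106] 66
scene -1 grip med [-0.167 -0.08   0.211] top [-0.182 -0.08  -0.193 -0.105] 93
  return _methods._mean(a, axis=axis, dtype=dtype,
  ret = ret.dtype.type(ret / rcount)
Traceback (most recent call last):
  File "chk.py", line 14, in <module>
    print(c,s,'grip med',np.round([np.median(x[k]),np.median(y[k]),z[k].max()],3),'top',np.round([np.median(x[k2]),np.median(y[k2]),x[k].min(),x[k].max()],3),k2.sum())
                                                                   ~~~~~~~~^^
ValueError: zero-size array to reduction operation maximum which has no identity
```

View pics/ascene.png

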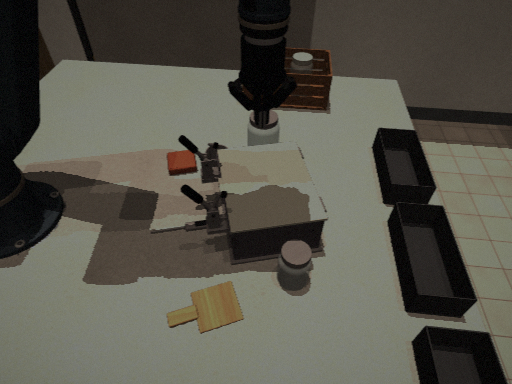

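The lid reads 0.001 rad, at 117.7 mm. The levers are still open, at (-182, ±80) mm in the container frame as expected. Now I move in front of the left lever.

```bash
python3 -m inch '[{"grip":0,"tx":-0.05,"ty":-0.018,"tz":0,"yaw":0},{"grip":0,"tx":-0.1,"ty":-0.036,"tz":0,"yaw":0},{"grip":0,"tx":-0.15,"ty":-0.054,"tz":0,"yaw":0},{"grip":0,"tx":-0.2,"ty":-0.072,"tz":0,"yaw":0},{"grip":0,"tx":-0.23,"ty":-0.08,"tz":0,"yaw":0}]'; python3 -m inch '[{"grip":0,"tx":0,"ty":0,"tz":0,"yaw":0},{"grip":0,"tx":0,"ty":0,"tz":0.04,"yaw":0},{"grip":0,"tx":0,"ty":0,"tz":0.08,"yaw":0},{"grip":0,"tx":0,"ty":0,"tz":0.095,"yaw":0},{"grip":0,"tx":0,"ty":0,"tz":0.095,"yaw":0}]'
python3 -c "
from h import *
go(-.2,.08,.185)"
```

```text
clock: 7.08
position: [0.3755, 0.0934, 0.2801]
eef_rot: [3.109, 0.443, 0.014]
ft_force: [-0.3, -0.5, -0.2]
finger_gap: 0.002
clock: 7.7
position: [0.3763, 0.0932, 0.1839]
eef_rot: [3.109, 0.442, 0.01]
ft_force: [0.9, -0.5, -0.0]
finger_gap: 0.003
now box -0.2498 0.081 0.1839 need t [ 0.0498  0.0007 -0.0008] yawerr deg -0.33 q [ 0.24  0.02 -0.4   1.15 -0.    1.53] F [ 0.9 -0.5 -0. ] 7.7
```

```bash
python3 -m inch '[{"grip":0,"tx":0.02,"ty":0,"tz":0,"yaw":0},{"grip":0,"tx":0.035,"ty":0,"tz":0,"yaw":0},{"grip":0,"tx":0.05,"ty":0,"tz":0,"yaw":0},{"grip":0,"tx":0.06,"ty":0,"tz":0,"yaw":0},{"grip":0,"tx":0.07,"ty":0,"tz":0,"yaw":0}]'; python3 -m inch '[{"grip":0,"tx":0.01,"ty":0,"tz":0,"yaw":0},{"grip":0,"tx":0.02,"ty":0,"tz":0,"yaw":0},{"grip":0,"tx":0.03,"ty":0,"tz":0,"yaw":0},{"grip":0,"tx":0.038,"ty":0,"tz":0,"yaw":0},{"grip":0,"tx":0.038,"ty":0,"tz":0,"yaw":0}]'
sed -i 's/ k2=k&(z>.195)/ k2=k\&(z>.195)\n        if not k2.any(): print(c,s,"none",k.sum()); continue/' chk.py
python3 chk.py b
```

```text
clock: 8.32
position: [0.4443, 0.113, 0.1844]
eef_rot: [3.109, 0.443, 0.011]
ft_force: [-1.4, 0.2, 1.9]
finger_gap: 0.002
clock: 8.95
position: [0.4813, 0.1238, 0.1845]
eef_rot: [3.109, 0.443, 0.011]
ft_force: [1.2, 0.3, -0.5]
finger_gap: -0.007
scene lid angle 0.0022412880824983577 [-0.00224129  0.00016107  0.11769822] med z 0.11767817614275164 5670
scene 1 grip med [-0.129  0.075  0.23 ] top [-0.137  0.073 -0.167 -0.081] 229
scene -1 grip med [-0.167 -0.08   0.211] top [-0.182 -0.08  -0.193 -0.105] 93
top lid angle 0.0002526201159445121 [-2.52620116e-04 -9.23200111e-05  1.17298998e-01] med z 0.11729568288221259 4652
top 1 none 0
top -1 grip med [-0.164 -0.075  0.211] top [-0.18  -0.075 -0.191 -0.103] 68
now box -0.1412 0.0804 0.1845 need t [-0.0988  0.001  -0.0011] yawerr deg -0.33 q [ 0.25  0.21 -0.18  1.18 -0.    1.54] F [ 0.1  0.7 -0.8] 9.05
```

View pics/bscene.png

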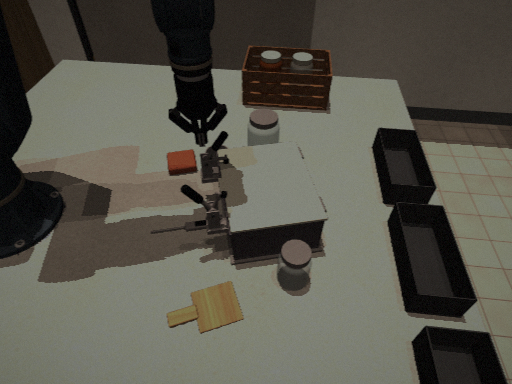

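The left lever has snapped over: its grip at (220,142) now leans over the lid. I'll back off and slide across in front of the right lever.

```bash
python3 -m inch '[{"grip":0,"tx":-0.04,"ty":0,"tz":0,"yaw":0},{"grip":0,"tx":-0.08,"ty":0,"tz":0,"yaw":0},{"grip":0,"tx":-0.11,"ty":0,"tz":0,"yaw":0},{"grip":0,"tx":-0.11,"ty":0.05,"tz":0,"yaw":0},{"grip":0,"tx":-0.11,"ty":0.1,"tz":0,"yaw":0}]'; python3 -m inch '[{"grip":0,"tx":0,"ty":0.05,"tz":0,"yaw":0},{"grip":0,"tx":0,"ty":0.06,"tz":0,"yaw":0},{"grip":0,"tx":0,"ty":0.06,"tz":0,"yaw":0}]'
python3 -c "
from h import *
go(-.2,-.08,.185)"
```

```text
clock: 9.68
position: [0.4026, -0.0039, 0.1846]
eef_rot: [3.108, 0.446, 0.012]
ft_force: [1.2, 0.1, 0.7]
finger_gap: -0.0
clock: 10.05
position: [0.4191, -0.0617, 0.1847]
eef_rot: [3.109, 0.443, 0.012]
ft_force: [0.1, 0.2, -0.1]
finger_gap: -0.003
now box -0.2528 -0.0797 0.1847 need t [0.0528 0.     0.0001] yawerr deg -0.3 q [-0.15  0.08 -0.33  1.15  0.    1.14] F [ 0.1  0.2 -0.1] 10.05
```

```bash
python3 -m inch '[{"grip":0,"tx":0.023,"ty":0,"tz":0,"yaw":0},{"grip":0,"tx":0.038,"ty":0,"tz":0,"yaw":0},{"grip":0,"tx":0.053,"ty":0,"tz":0,"yaw":0},{"grip":0,"tx":0.063,"ty":0,"tz":0,"yaw":0},{"grip":0,"tx":0.073,"ty":0,"tz":0,"yaw":0}]'; python3 -m inch '[{"grip":0,"tx":0.01,"ty":0,"tz":0,"yaw":0},{"grip":0,"tx":0.02,"ty":0,"tz":0,"yaw":0},{"grip":0,"tx":0.03,"ty":0,"tz":0,"yaw":0},{"grip":0,"tx":0.038,"ty":0,"tz":0,"yaw":0},{"grip":0,"tx":0.038,"ty":0,"tz":0,"yaw":0}]'
python3 -m inch '[{"grip":0,"tx":-0.04,"ty":0,"tz":0,"yaw":0},{"grip":0,"tx":-0.08,"ty":0,"tz":0,"yaw":0},{"grip":0,"tx":-0.12,"ty":0,"tz":-0.02,"yaw":0},{"grip":0,"tx":-0.12,"ty":0,"tz":-0.06,"yaw":0},{"grip":0,"tx":-0.12,"ty":0,"tz":-0.1,"yaw":0}]'
python3 chk.py c
```

```text
clock: 10.68
position: [0.4895, -0.0408, 0.1852]
eef_rot: [3.109, 0.444, 0.011]
ft_force: [-1.6, 0.0, 2.1]
finger_gap: -0.001
clock: 11.3
position: [0.5266, -0.03, 0.1853]
eef_rot: [3.109, 0.445, 0.011]
ft_force: [-0.4, 0.3, 0.4]
finger_gap: 0.003
clock: 11.92
position: [0.4096, -0.0638, 0.2858]
eef_rot: [3.109, 0.443, 0.011]
ft_force: [-0.8, 1.2, -0.3]
finger_gap: -0.0
scene lid angle 0.0028180912223767494 [-0.00281809 -0.00024579  0.11770716] med z 0.11767828030326793 5566
scene 1 grip med [-0.102  0.078  0.21 ] top [-0.092  0.079 -0.124 -0.081] 64
scene -1 grip med [-0.102 -0.081  0.211] top [-0.093 -0.08  -0.122 -0.082] 87
top lid angle -0.0006624076939211787 [ 0.00066241 -0.00033355  0.1173168 ] med z 0.11732579960514106 6090
top 1 grip med [-0.1    0.083  0.213] top [-0.091  0.083 -0.12  -0.079] 68
top -1 grip med [-0.1   -0.075  0.21 ] top [-0.091 -0.076 -0.122 -0.079] 68
now box -0.2604 -0.0799 0.2882 need t [ 0.0184 -0.1604  0.1027] yawerr deg -0.27 q [-0.16  0.03 -0.12  1.41  0.    1.13] F [-0.3  0.2 -0.6] 12.025
```

View pics/cscene.png

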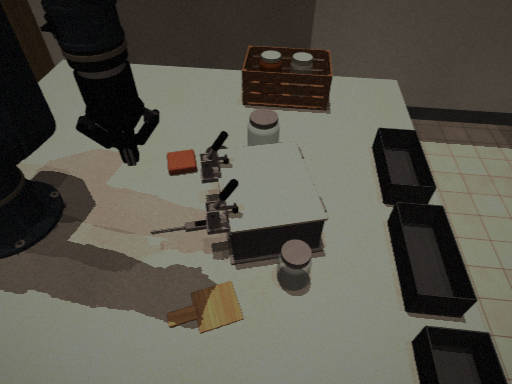

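View pics/ctop.png

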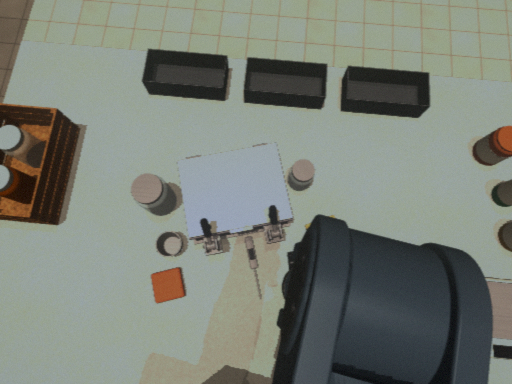

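Both levers now lean over the lid (grips at (205,227) and (273,215) in top), and their tips mirror the open position about the pivots. The loose things are at the same pixels as before, and the tool is clear. I'll let it settle and hand in.

```bash
python3 -m inch '[{"grip":0,"tx":0,"ty":0,"tz":0,"yaw":0},{"grip":0,"tx":0,"ty":0,"tz":0,"yaw":0},{"grip":0,"tx":0,"ty":0,"tz":0,"yaw":0}]'; python3 -c "
from h import *
print(ctrl.hand_in())"
```

```text
clock: 12.4
position: [0.4114, -0.064, 0.2875]
eef_rot: [3.108, 0.444, 0.018]
ft_force: [-0.1, 0.2, 0.2]
finger_gap: -0.003
the job is handed in; nothing more can be done
None
```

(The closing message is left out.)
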